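Lay out the nested pinch bowls

TASK

Set out the topping station beside the pizza oven: take the nested stack apart from the top, one piece at a time, standing the pestle in the middle of the square cork mat and each bowl in the middle of the round board of its own size (smallest bowl on the smallest board, medium on medium, largest on largest). Keep every piece upright, set it down rather than letting it drop, and leave the glass jar and the wooden tongs where they are.

Things in the scene. Friction and masses are not known exactly. Their poses are not given: they have to be found in the camera images.
- pestle_mid (a point): Small turned wooden pestle, 52 mm high, standing upright in the smallest bowl (its foot on the bowl's inner floor, 34 mm of it showing above the rim). Flat foot 25 mm across, waist 16 mm, head 21 to 22 mm across between 32 and 46 mm above the foot. Point: on its axis, 26 mm above its underside; z is its axis, up.
- bowl_small_mid (a point): The smallest cream ceramic bowl, 40 mm across the rim, 40 mm high: outside upright over the top 18 mm, tapering below to a 26 mm foot; wall 4 mm, inner floor 22 mm above the underside. Starts on the inner floor of the medium bowl, its top 22 mm above that rim, 2 mm of play around it. Point: on its axis, 20 mm above its underside; z is its axis, up.
- bowl_medium_mid (a point): The medium cream ceramic bowl, 52 mm across the rim, 40 mm high: outside upright over the top 18 mm, tapering below to a 34 mm foot; wall 4 mm, inner floor 22 mm above the underside. Starts on the inner floor of the largest bowl, its top 22 mm above that rim, 2 mm of play around it. Point: on its axis, 20 mm above its underside; z is its axis, up.
- bowl_large_mid (a point): The largest cream ceramic bowl, 64 mm across the rim, 40 mm high: outside upright over the top 18 mm, tapering below to a 42 mm foot; wall 4 mm, inner floor 22 mm above the underside. Starts on the counter, bottom of the stack. Point: on its axis, 20 mm above its underside; z is its axis, up.
- cork_mat_top (a point): Square cork mat, 70 x 70 mm, 6 mm thick, fixed on the counter: the pestle's place. The point is the centre of its top face; z is up, x and y along its edges.
- board_small_top (a point): The smallest of three round dark-wood boards, 68 mm in diameter, 10 mm thick, fixed on the counter: the place of the smallest bowl. The point is the centre of its top face; z is up.
- board_medium_top (a point): The medium of three round dark-wood boards, 90 mm in diameter, 10 mm thick, fixed on the counter: the place of the medium bowl. The point is the centre of its top face; z is up.
- board_large_top (a point): The largest of three round dark-wood boards, 112 mm in diameter, 10 mm thick, fixed on the counter: the place of the largest bowl. The point is the centre of its top face; z is up.
- jar_mid (a point): Bystander: smoked-glass storage jar with a wire latch, 68 mm in diameter, 95 mm high, loose, standing on the counter. The point is on its axis, 46 mm above its underside.
- tongs_mid (a point): Bystander: wooden tongs lying loose on the counter, 255 mm long, up to 70 mm wide, 26 mm high. The point is near the middle of their length, 11 mm above the counter; x runs along them towards the open tips, 142 mm from the point, and the joined end is 113 mm the other way.

How it is judged:
At the end, for the whole second after the job is handed in: The pestle stands on the cork mat and the small, medium and large bowls stand on the small, medium and large boards, each within 12 mm of the middle of its place, resting on it (height within 5 mm), upright within 0.1 rad, and at rest; the jar and tongs are within 25 mm of where they were (horizontal distance between pestle_mid and cork_mat_top below 0.012 m and z of pestle_mid in the frame of cork_mat_top between 0.021 and 0.031 m and angle between each of pestle_mid, bowl_small_mid, bowl_medium_mid, bowl_large_mid's own z axis and vertical below 0.1 rad and linear speed of each of pestle, bowl_small, bowl_medium, bowl_large below 0.02 m/s and horizontal distance between bowl_small_mid and board_small_top below 0.012 m and z of bowl_small_mid in the frame of board_small_top between 0.015 and 0.025 m and horizontal distance between bowl_medium_mid and board_medium_top below 0.012 m and z of bowl_medium_mid in the frame of board_medium_top between 0.015 and 0.025 m and horizontal distance between bowl_large_mid and board_large_top below 0.012 m and z of bowl_large_mid in the frame of board_large_top between 0.015 and 0.025 m and distance of each of jar_mid, tongs_mid from where it was at the start of the episode below 0.025 m); the robot touches nothing.
It fails at once if the pestle or a bowl is let go more than 15 mm above its place ((horizontal distance between pestle_mid and cork_mat_top below 0.06 m and z of pestle_mid in the frame of cork_mat_top above 0.041 m and contact force between the fingers and pestle below 0.03 N and distance of pestle_mid from where it was at the start of the episode above 0.08 m) or (horizontal distance between bowl_small_mid and board_small_top below 0.06 m and z of bowl_small_mid in the frame of board_small_top above 0.035 m and contact force between the fingers and bowl_small below 0.03 N and distance of bowl_small_mid from where it was at the start of the episode above 0.08 m) or (horizontal distance between bowl_medium_mid and board_medium_top below 0.06 m and z of bowl_medium_mid in the frame of board_medium_top above 0.035 m and contact force between the fingers and bowl_medium below 0.03 N and distance of bowl_medium_mid from where it was at the start of the episode above 0.08 m) or (horizontal distance between bowl_large_mid and board_large_top below 0.06 m and z of bowl_large_mid in the frame of board_large_top above 0.035 m and contact force between the fingers and bowl_large below 0.03 N and distance of bowl_large_mid from where it was at the start of the episode above 0.08 m)).
It fails at once if the pestle or a bowl is tipped over (more than 40 degrees) (angle between any of pestle_mid, bowl_small_mid, bowl_medium_mid, bowl_large_mid's own z axis and vertical above 0.7 rad).
It fails at once if a bowl is carried off (more than 50 mm) with the piece above still in it ((distance of bowl_small_mid from where it was at the start of the episode above 0.05 m and horizontal distance between pestle_mid and bowl_small_mid below 0.02 m and z of pestle_mid in the frame of bowl_small_mid between 0.008 and 0.04 m) or (distance of bowl_medium_mid from where it was at the start of the episode above 0.05 m and horizontal distance between bowl_small_mid and bowl_medium_mid below 0.02 m and z of bowl_small_mid in the frame of bowl_medium_mid between 0.008 and 0.04 m) or (distance of bowl_large_mid from where it was at the start of the episode above 0.05 m and horizontal distance between bowl_medium_mid and bowl_large_mid below 0.02 m and z of bowl_medium_mid in the frame of bowl_large_mid between 0.008 and 0.04 m)).
It fails at once if the jar or the tongs are moved more than 25 mm or knocked over ((distance of jar_mid from where it was at the start of the episode above 0.025 m or angle between jar_mid's own z axis and vertical above 0.5 rad) or (distance of tongs_mid from where it was at the start of the episode above 0.025 m or angle between tongs_mid's own z axis and vertical above 0.5 rad)).
It also fails if it takes over 115 s, if anything falls off the work surface, if the arm or the gripper's body presses on something with over 40 N, if the wrist force passes 120 N, or if a joint passes its speed limit or range.

ROBOT

A 7-joint arm with a two-finger parallel gripper is mounted at the origin on the work surface. World frame = base frame: x ahead of the robot, y to its left, z up, the work surface at z = 0. Lengths are in m, angles in rad, forces in N, time in s.
With the tool pointing down it reaches from about 0.4 to 0.85 m from the base axis. Payload 10.4 kg.
Tool frame: the origin (TCP) lies midway between the tips of the shut fingers; the grasp point (between the pads) lies 19 mm behind it; z points along the fingers, y is the line along which they close (so a half turn about z gives the same grasp; the last joint's range is limited). The gripper opens to 87 mm and grips with 3 to 60 N. Pads are 19 mm wide; open, the fingers measure 117 mm over their backs; the gripper's body (75 mm by 190 mm) begins 51 mm behind the grasp point.
Start: joints at [-1.247, 0.332, -0.065, 1.46, 0.022, 1.35, -0.088], TCP at [0.212, 0.588, 0.223] pointing down, gripper open.
Joint ranges: [-2.6, 2.6], [-0.5, 2.12], [-1.47, 1.34], [0.16, 2.42], [-1.27, 4.41], [0.06, 2.06], [-2.6, 2.6]. Speed limits (rad/s): [2.22, 2.22, 2.79, 2.79, 3.14, 3.14, 3.14].

INTERFACE

Orientations are given as a unit quaternion [x, y, z, w].
In Python, from bench import r gives the robot as it stands.
- The arm moves only by the tool arm_command, never from a script. Its argument "moves" is one flat list of numbers, 4 for each row, row after row: the shift along the tool's x, y, z in cm, then the turn about the tool's z in degrees. A call has 1 to 12 rows; each row shifts and turns the commanded pose from where the row before left it, along the tool's axes as they then stand; what a row does not reach is not made up. A row lasts 1/12 s, in which the tool goes at most 41.7 mm and 7.16 degrees, less where a joint would pass 70% of its speed; a pose out of reach is approached as far as the arm can. A call with a gripper value outside its range is refused whole. "fingers" is the opening in per cent of the stroke, from 0 (shut) to 100 (fully open), set as the call begins (left out, the last holds). The fingers move at their own pace and stop on an object; "squeeze" is the grip in N (left out, the last holds). Time passes only in rows, so rows that do not move let the fingers close. It gives the time, the measured TCP pose, the force, the opening and the grip force at its end, in the units of the state.
- r.read_state(): the state, without advancing time (a new reading comes with each control period).
- r.camera(name): name is "side" or "top" or "wrist"; returns the picture (400x640x3 uint8, red, green, blue); there is no depth.
- r.camera_info(name): a dict with "fx", "fy", "cx", "cy" (pixels), "origin" and "attitude" of the camera in the world. Camera axes: x right, y up, looking along -z (the intrinsics and any distortion apply to the point x, -y, -z); pixel columns grow to the right and rows downward; lengths in m; the calibration is good to about 2 mm. A picture is of the moment at which its call begins: read the wrist's pose just before it. camera_info takes no time and is no camera call; for the wrist camera it gives the pose at the moment of the call.
- r.close_job(): hands the job in; it is judged then, once.
The state is a dict: "time": time; "joint_positions": joint angles; "joint_vel": joint speeds; "joint_torque": joint torques, N m; "ee_pos": TCP position; "eef_rot": TCP orientation; "ft_force": force on the tool from outside, world axes, zero at the start; "torque": the same for the moment, N m; "width": finger opening in m; "grip_force": force on a finger pad.
Only numpy, scipy, OpenCV 4.12 (cv2) and the standard library are available. Lean on these libraries where they do the work, as an engineer would, in place of code of your own. Each camera call takes 0.05 s, during which the arm holds its last target. There are 200 camera calls.

## Working session

There is one attempt and no reset: what is moved stays moved. The work goes in short steps, Python scripts to look and compute and a tool call to move; the robot and the scene stay as the last step left them, time stands still between calls to the robot, and variables do not carry over. Pictures are saved under pics/ and viewed, at most 14 in all, crops included, and the job is handed in when it is done.

Besides the shell and the picture viewer there is one more tool, called after "Request:" as name(argument=value, ...) on one line, values as JSON. arm_command: Moves the arm, as the interface text tells. Its arguments: {"type":"object","properties":{"moves":{"type":"array"},"fingers":{"type":"number"},"squeeze":{"type":"number"}},"required":["moves"]}

```bash
mkdir -p pics; ls
python3 - <<'E'
from bench import r
import cv2
s=r.read_state()
for k in("time","ee_pos","eef_rot","width","ft_force"):print(k,s[k])
for n in("side","top","wrist"):
    print(n,r.camera_info(n)); cv2.imwrite(f"pics/{n}0.png",r.camera(n)[:,:,::-1])
E
```

```text
pics
time 0.0
ee_pos [0.21232506 0.58740417 0.22173164]
eef_rot [ 1.72557742e-01  9.84999126e-01 -7.34456012e-04 -8.64515579e-05]
width 0.08736118392382283
ft_force [-0.65488149 -0.09092495  0.27391496]
side {'fx': 423.23444770541323, 'fy': 423.23444770541323, 'cx': 321.08447388564986, 'cy': 202.65581040565996, 'origin': array([-0.04302097, -0.66485606,  0.75115331]), 'attitude': array([ 0.43732118, -0.15835201, -0.30940982,  0.82942172])}
top {'fx': 518.435308801755, 'fy': 518.435308801755, 'cx': 326.7654284877841, 'cy': 210.27658656629706, 'origin': array([0.48090677, 0.07661758, 1.22203534]), 'attitude': array([-0.02807307,  0.03209799,  0.70758663, -0.70533877])}
wrist {'fx': 351.86454207791166, 'fy': 351.86454207791166, 'cx': 323.7393091529567, 'cy': 194.05006127667787, 'origin': array([0.14660659, 0.61220815, 0.38380596]), 'attitude': array([-0.10624057, -0.07424706,  0.5693997 ,  0.81177848])}
```

View pics/top0.png

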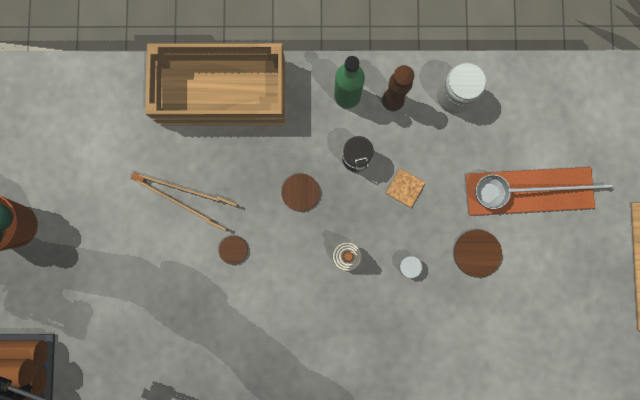

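View pics/side0.png

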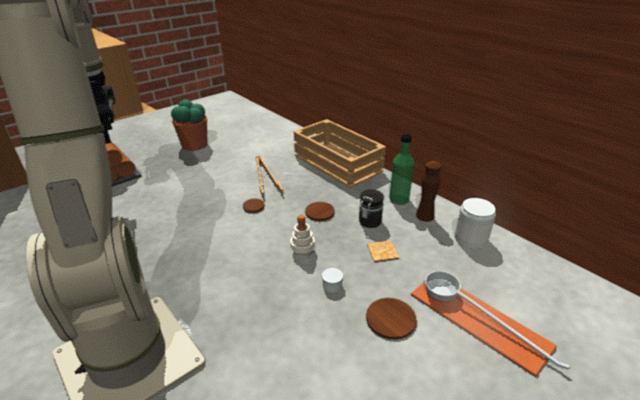

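The top view shows the small board at (233,250), medium at (300,192), large at (478,253), mat at (406,188), the stack at (347,257), the jar at (357,153), and a white cup at (411,267) as an obstacle. The side view agrees with this.

```bash
cat > h.py <<'E'
from bench import r
import cv2, numpy as np
from scipy.spatial.transform import Rotation as R
def ray(ci,u,v):
    d=np.array([(u-ci["cx"])/ci["fx"],-(v-ci["cy"])/ci["fy"],-1.])
    return np.array(ci["origin"]),R.from_quat(ci["attitude"]).apply(d)
def cast(ci,u,v,z):
    o,d=ray(ci,u,v); return o+d*(z-o[2])/d[2]
def proj(ci,p):
    q=R.from_quat(ci["attitude"]).inv().apply(np.array(p)-ci["origin"])
    return np.array([ci["cx"]+ci["fx"]*q[0]/-q[2],ci["cy"]-ci["fy"]*q[1]/-q[2]])
def blobs(img,lo,hi,amin=100):
    m=cv2.inRange(cv2.cvtColor(img,cv2.COLOR_RGB2HSV),lo,hi)
    m=cv2.morphologyEx(m,cv2.MORPH_CLOSE,np.ones((3,3),np.uint8))
    cs=cv2.findContours(m,cv2.RETR_EXTERNAL,cv2.CHAIN_APPROX_NONE)[0]
    return [c for c in cs if cv2.contourArea(c)>amin]
E
python3 - <<'E'
from h import *
T=cv2.cvtColor(cv2.imread("pics/top0.png"),cv2.COLOR_BGR2RGB);S=cv2.cvtColor(cv2.imread("pics/side0.png"),cv2.COLOR_BGR2RGB)
for n,I in(("top",T),("side",S)):
    ci=r.camera_info(n); hs=cv2.cvtColor(I,cv2.COLOR_RGB2HSV)
    for p in ([(300,192),(406,188),(348,257)] if n=="top" else [(320,211),(383,251),(302,222),(303,240)]): print(n,p,hs[p[1],p[0]])
    for c in blobs(I,(0,60,20),(30,255,255),60):
        pts=np.array([cast(ci,*p,0.01)[:2] for p in c[:,0].astype(float)+0.0]).astype(np.float32)
        (x,y),(a,b),t=cv2.minAreaRect(pts); (u,v)=c[:,0].mean(0)
        e=cv2.fitEllipse(pts) if len(pts)>5 else None
        print(n,(int(u),int(v)),"world@10mm %.4f %.4f size %.3f %.3f ang %.0f"%(x,y,a,b,t), np.round(e[0],4))
ci=r.camera_info("top")
print("stack pestle head",cast(ci,348,257,0.11),"jar",cast(ci,357,147,.095),"cup",cast(ci,411,267,.04))
E
```

```text
top (300, 192) [ 13 124 103]
top (406, 188) [ 15 125 214]
top (348, 257) [ 12 143 164]
top (22, 366) world@10mm 0.2269 0.7643 size 0.123 0.108 ang 0 [0.2348 0.7632]
top (347, 256) world@10mm 0.4773 0.0228 size 0.023 0.023 ang 90 [0.477  0.0224]
top (232, 249) world@10mm 0.4933 0.2883 size 0.065 0.063 ang 90 [0.4932 0.2887]
top (477, 253) world@10mm 0.4834 -0.2820 size 0.110 0.107 ang 90 [ 0.4834 -0.282 ]
top (636, 264) world@10mm 0.4537 -0.6491 size 0.019 0.298 ang 87 [ 0.7644 -0.6615]
top (15, 223) world@10mm 0.5592 0.7892 size 0.126 0.086 ang 3 [0.5534 0.7979]
top (300, 191) world@10mm 0.6278 0.1324 size 0.085 0.085 ang 90 [0.6279 0.1322]
top (184, 196) world@10mm 0.6213 0.4086 size 0.259 0.068 ang 66 [0.7546 0.7273]
top (405, 187) world@10mm 0.6378 -0.1154 size 0.071 0.070 ang 60 [ 0.6378 -0.1153]
top (529, 190) world@10mm 0.6296 -0.4096 size 0.100 0.300 ang 3 [ 0.629  -0.4057]
top (398, 87) world@10mm 0.8794 -0.1021 size 0.054 0.114 ang 64 [ 0.8798 -0.1026]
top (215, 83) world@10mm 0.8902 0.3365 size 0.332 0.199 ang 90 [0.8911 0.3338]
side (320, 211) [ 11 176 110]
side (383, 251)
[... 653 characters left out ...]
4]
side (312, 215) world@10mm 0.5942 0.1274 size 0.095 0.150 ang 89 [0.6044 0.1215]
side (262, 184) world@10mm 0.5997 0.3715 size 0.353 0.117 ang 49 [0.5691 0.3804]
side (115, 161) world@10mm 0.2797 0.8626 size 0.330 0.089 ang 78 [0.2701 0.842 ]
side (80, 132) world@10mm 0.2473 1.1969 size 0.091 0.164 ang 72 [0.2465 1.1885]
side (191, 131) world@10mm 0.5855 0.8902 size 0.333 0.145 ang 67 [0.5929 0.9046]
side (16, 137) world@10mm 0.1154 1.5901 size 1.442 0.192 ang 81 [0.1863 1.9252]
side (361, 95) world@10mm 1.8144 1.3005 size 3.959 5.761 ang 46 [2.4937 1.1097]
stack pestle head [0.47544632 0.02508607 0.11      ] jar [0.71693284 0.00286873 0.095     ] cup [ 0.45200983 -0.12099474  0.04      ]
```

Run:
```python
import cv2
a=cv2.imread("pics/top0.png")[120:290,200:520]; b=cv2.imread("pics/side0.png")[200:275,265:345]
a=cv2.resize(a,(640,340),interpolation=cv2.INTER_CUBIC);b=cv2.resize(b,(640,600),interpolation=cv2.INTER_NEAREST)
cv2.imwrite("pics/c1.png",b)
```

```text
(no output)
```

View pics/wrist0.png

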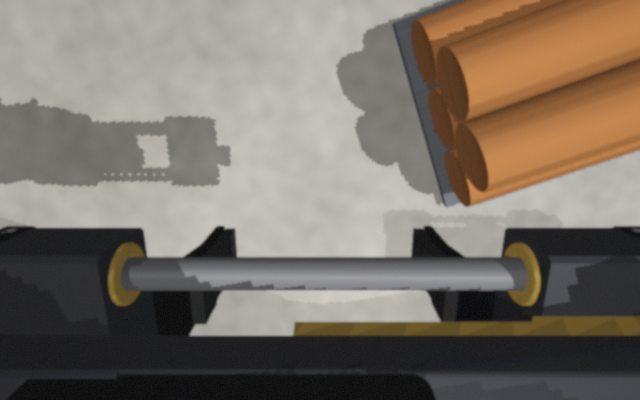

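The wrist view shows only the fingers, at columns 200–440, and the log crate. The top and side estimates differ by about 5 mm, which is fine for setting out. I'll turn the tool to be aligned with the world axes and go above the stack.

Request:
arm_command(moves=[0, 0, 0, -5, 0, 0, 0, -5, 0, 0, 0, -5, 0, 0, 0, -5, -1.5, -3, 0, 0, -1.5, -3, 0, 0, -1.5, -3, 0, 0, -1.5, -3, 0, 0, -1.5, -3, 0, 0, -1.5, -3, 0, 0, -1.5, -3, 0, 0, -1.5, -3, 0, 0], fingers=100, squeeze=12)

```text
time: 1.15
ee_pos: [0.3334, 0.3464, 0.2224]
eef_rot: [-0.001, 1.0, 0.0, -0.0]
ft_force: [0.9, 0.6, 0.9]
width: 0.0869
grip_force: 0.0
```

Request:
arm_command(moves=[-1.5, -3.4, 0, 0, -1.5, -3.4, 0, 0, -1.5, -3.4, 0, 0, -1.5, -3.4, 0, 0, -1.5, -3.4, 0, 0, -1.5, -3.4, 0, 0, -1.5, -3.4, 0, 0, -1.5, -3.4, 0, 0, -1.0, -3, 0, 0, -0.5, -2, 0, 0, 0, 0, 0, 0, 0, 0, 0, 0])

```text
time: 2.15
ee_pos: [0.4687, 0.0255, 0.2224]
eef_rot: [0.0, 1.0, 0.0, -0.0]
ft_force: [-0.3, 0.5, 0.4]
width: 0.087
grip_force: 0.0
```

Run:
```python
from h import *
s=r.read_state(); print(s["time"],s["ee_pos"],R.from_quat(s["eef_rot"]).as_matrix().round(3))
ci=r.camera_info("wrist"); I=r.camera("wrist"); cv2.imwrite("pics/w1.png",I[:,:,::-1])
print(ci, "TCP px",proj(ci,s["ee_pos"]),"target px",proj(ci,(.476,.025,.118)))
for n in("small .49 .289","x"): pass
```

```text
2.15 [0.46866178 0.02554124 0.22240988] [[-1.  0. -0.]
 [ 0.  1.  0.]
 [ 0.  0. -1.]]
{'fx': 351.86454207791166, 'fy': 351.86454207791166, 'cx': 323.7393091529567, 'cy': 194.05006127667787, 'origin': array([0.39878052, 0.02629873, 0.38437845]), 'attitude': array([-0.09138934, -0.09181035,  0.70079423,  0.70150289])} TCP px [322.10569332 246.33411006] target px [321.93757177 201.91351591]
```

View pics/w1.png

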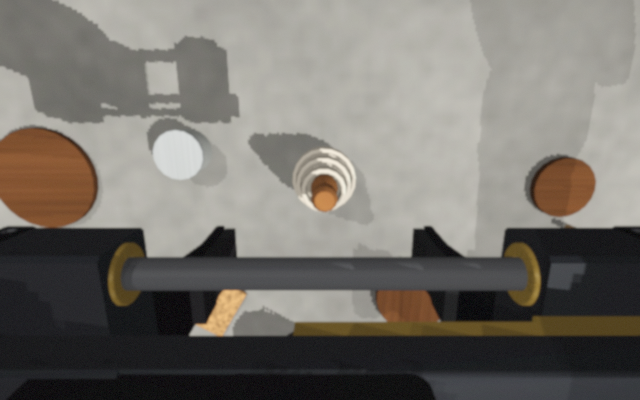

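The wrist view (up is −x, right is +y) shows the pestle at about (324,198) in the stack, whose large rim spans columns 292–356 and rows 148–211. The small board is at (563,186) and part of the large board is at (45,178).

Run:
```python
from h import *
I=cv2.cvtColor(cv2.imread("pics/w1.png"),cv2.COLOR_BGR2RGB)
ci=r.camera_info("wrist")
for c in blobs(I,(0,80,20),(30,255,255),150):
    b=cv2.boundingRect(c); (u,v),(a,bb),t=cv2.fitEllipse(c); print(b,(round(u,1),round(v,1)),"z.01",cast(ci,u,v,.01).round(4)[:2])
    if abs(u-324)<20: print("pestle head bottom circle",cast(ci,u,b[1]+b[3]-6,.118).round(4))
print("largerim",cast(ci,324,180,.04).round(4),"cup",cast(ci,178,155,.04).round(4))
# two-view pestle head (top+side)
P=[]
for n,px in(("top",(347.5,256.7)),("side",(301.5,220))):
    c=r.camera_info(n); P.append(cast(c,*px,.11)); 
print(np.round(P,4))
```

```text
(292, 290, 348, 47) (450.0, 318.5) z.01 [0.6545 0.1815]
(196, 289, 50, 49) (221.6, 312.0) z.01 [ 0.6456 -0.0953]
(107, 242, 38, 65) (125.4, 274.0) z.01 [ 0.5952 -0.2043]
(504, 241, 38, 66) (522.4, 274.0) z.01 [0.5949 0.2608]
(311, 175, 27, 37) (324.1, 192.5) z.01 [0.4963 0.0282]
pestle head bottom circle [0.4792 0.028  0.118 ]
(531, 157, 64, 60) (562.5, 186.4) z.01 [0.4892 0.2894]
(0, 128, 97, 101) (45.5, 177.5) z.01 [ 0.4798 -0.2745]
largerim [0.4756 0.028  0.04  ] cup [ 0.4505 -0.1156  0.04  ]
[[0.4761 0.0262 0.11  ]
 [0.4723 0.0184 0.11  ]]
```

Request:
arm_command(moves=[-0.4, 0.1, 2, 0, -0.4, 0.05, 2, 0, 0, 0, 2, 0, 0, 0, 2, 0, 0, 0, 2, 0, 0, 0, 1.5, 0, 0, 0, 1, 0, 0, 0, 0.6, 0, 0, 0, 0, 0, 0, 0, 0, 0])

```text
time: 3.03
ee_pos: [0.4769, 0.0284, 0.092]
eef_rot: [-0.001, 1.0, 0.0, 0.0]
ft_force: [0.2, -0.4, 0.1]
width: 0.0871
grip_force: 0.0
```

Run:
```python
from h import *
s=r.read_state(); print(s["time"],s["ee_pos"])
I=r.camera("wrist"); cv2.imwrite("pics/w2.png",I[:,:,::-1])
```

```text
3.0333 [0.47691395 0.02837954 0.09196497]
```

View pics/w2.png

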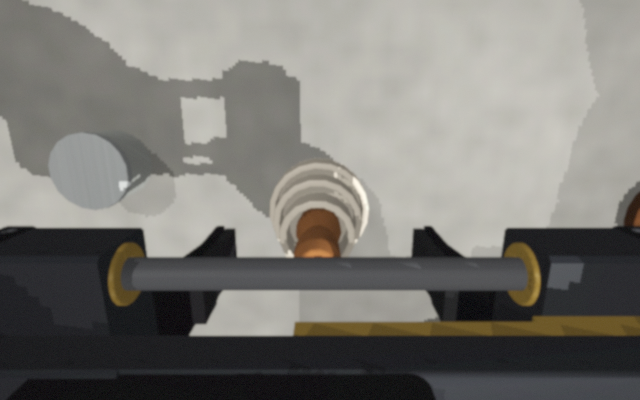

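The pestle is at column 318 and the fingers' middle is at about 322, so I'll shift about −1.5 mm in y and close.

Request:
arm_command(moves=[0, -0.15, 0.1, 0, 0, 0, 0, 0, 0, 0, 0, 0, 0, 0, 0, 0, 0, 0, 0, 0, 0, 0, 0, 0, 0, 0, 0, 0, 0, 0, 0, 0, 0, 0, 0, 0, 0, 0, 0, 0, 0, 0, 0, 0, 0, 0, 0, 0], fingers=0)

```text
time: 4.08
ee_pos: [0.4767, 0.0264, 0.0905]
eef_rot: [-0.001, 1.0, 0.0, 0.0]
ft_force: [-0.0, -0.3, -0.7]
width: 0.0208
grip_force: 12.0
```

Request:
arm_command(moves=[0, 0, -0.5, 0, 0, 0, -1, 0, 0, 0, -1.5, 0, 0, 0, -2, 0, 0, 0, -2, 0, 0, 0, -1, 0, -1, -1, 0, 0, -2, -2, 0, 0, -2.5, -2, 0, 0, -2.5, -2, 0, 0, -2.5, -2, 0, 0, -2, -2, 0, 0])

```text
time: 5.08
ee_pos: [0.6035, -0.0839, 0.1706]
eef_rot: [-0.002, 1.0, 0.0, 0.0]
ft_force: [0.3, 0.3, -0.7]
width: 0.0211
grip_force: 12.0
```

Request:
arm_command(moves=[-2, -2, 0, 0, -1, -1, 0, 0, -0.3, -0.3, 0, 0, 0, 0, 0, 0, 0, 0, 0, 0])

```text
time: 5.5
ee_pos: [0.6346, -0.1155, 0.1704]
eef_rot: [-0.001, 1.0, 0.0, -0.0]
ft_force: [0.7, -0.0, 0.1]
width: 0.0212
grip_force: 12.0
```

Run:
```python
from h import *
s=r.read_state(); print(s["time"],s["ee_pos"],s["width"])
ci=r.camera_info("wrist"); I=r.camera("wrist"); cv2.imwrite("pics/w3.png",I[:,:,::-1])
for c in blobs(I,(0,60,60),(30,255,255),150):
    b=cv2.boundingRect(c); (u,v),_,_=cv2.minAreaRect(c); print(b,(u,v),cast(ci,u,v,.006).round(4)[:2])
```

```text
5.5 [ 0.63462257 -0.11549577  0.17044576] 0.021221298904561287
(132, 315, 404, 22) (333.5, 325.5) [ 0.7964 -0.1038]
(378, 242, 16, 65) (385.7943115234375, 273.9796142578125) [ 0.7359 -0.0509]
(255, 242, 16, 65) (261.90155029296875, 273.9700622558594) [ 0.736  -0.1774]
(0, 179, 86, 42) (41.882015228271484, 198.84251403808594) [ 0.6567 -0.3857]
(275, 129, 98, 129) (318.24993896484375, 196.4801025390625) [ 0.6539 -0.1197]
(537, 121, 101, 95) (586.9000854492188, 167.2000274658203) [0.6249 0.1333]
(0, 107, 177, 109) (86.80110931396484, 163.53570556640625) [ 0.6222 -0.3366]
(57, 0, 136, 69) (124.5, 34.0) [ 0.51   -0.2852]
```

View pics/w3.png

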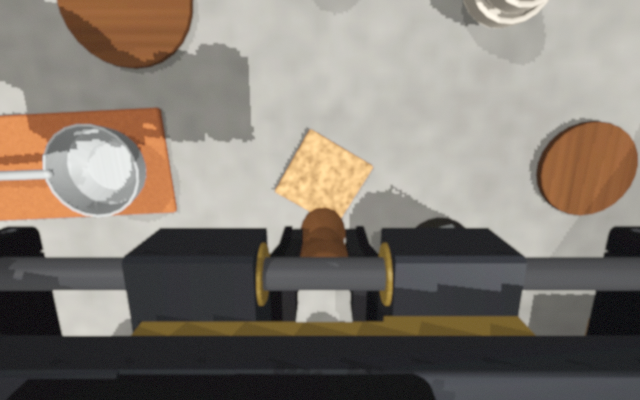

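The mat corners are at (313,129), (373,165) and (275,190), so its middle is about (324,177.5). The pestle hangs upright at (322,225). The medium board is at (587,167).

Run:
```python
from h import *
ci=r.camera_info("wrist"); print(cast(ci,324,177.5,.006), cast(ci,587,167.2,.01),[cast(ci,*p,.006).round(4)[:2] for p in((313,129),(373,165),(275,190))])
```

```text
[ 0.63526457 -0.11371386  0.006     ] [0.6240596  0.13103983 0.01      ] [array([ 0.5899, -0.1239]), array([ 0.6232, -0.0677]), array([ 0.6476, -0.1606])]
```

Request:
arm_command(moves=[-0.1, 0.1, 2, 0, 0, 0, 2, 0, 0, 0, 2, 0, 0, 0, 2, 0, 0, 0, 2, 0, 0, 0, 1.5, 0, 0, 0, 1, 0, 0, 0, 0.6, 0, 0, 0, 0.4, 0, 0, 0, 0.3, 0, 0, 0, 0.1, 0, 0, 0, 0, 0])

```text
time: 6.55
ee_pos: [0.6363, -0.1152, 0.032]
eef_rot: [-0.001, 1.0, 0.0, 0.0]
ft_force: [0.8, 0.4, -0.7]
width: 0.0211
grip_force: 12.0
```

Request:
arm_command(moves=[0, 0, 0.1, 0, 0, 0, 0.05, 0, 0, 0, 0, 0, 0, 0, 0, 0])

```text
time: 6.88
ee_pos: [0.6364, -0.1153, 0.0305]
eef_rot: [-0.001, 1.0, 0.0, 0.0]
ft_force: [0.7, -0.5, 3.3]
width: 0.0211
grip_force: 12.0
```

Request:
arm_command(moves=[0, 0, 0, 0, 0, 0, 0, 0, 0, 0, 0, 0, 0, 0, 0, 0, 0, 0, 0, 0, 0, 0, -2, 0, 0, 0, -3, 0, 0, 0, -3, 0, 0, 0, -3, 0, 0, 0, -3, 0, 0, 0, 0, 0, 0, 0, 0, 0], fingers=60)

```text
time: 7.88
ee_pos: [0.637, -0.1154, 0.1719]
eef_rot: [-0.001, 1.0, 0.0, 0.002]
ft_force: [-0.6, -0.7, -1.0]
width: 0.0524
grip_force: 0.0
```

Request:
arm_command(moves=[1, 1, 0, 0, 2, 2, 0, 0, 2.5, 2, 0, 0, 2.5, 2, 0, 0, 2.5, 2, 0, 0, 2, 2, 0, 0, 2, 2, 0, 0, 1, 1, 0, 0, 0.45, 0.2, 0, 0, 0, 0, 0, 0, 0, 0, 0, 0], fingers=100)

```text
time: 8.8
ee_pos: [0.4764, 0.0257, 0.1696]
eef_rot: [-0.001, 1.0, -0.0, -0.0]
ft_force: [0.6, 0.3, -0.1]
width: 0.087
grip_force: 0.0
```

Run:
```python
from h import *
s=r.read_state(); print(s["time"],s["ee_pos"])
ci=r.camera_info("wrist"); I=r.camera("wrist"); T=r.camera("top")
a=np.hstack([I[100:260,220:460],cv2.resize(T[140:300,320:440],(240,320))[80:240]]) if 0 else I[100:260,220:460]
out=np.hstack([cv2.resize(a,(480,320)),cv2.resize(T[150:290,330:440],(251,320))]); cv2.imwrite("pics/w4.png",out[:,:,::-1])
```

```text
8.8 [0.47638883 0.02570239 0.16964476]
```

View pics/w4.png

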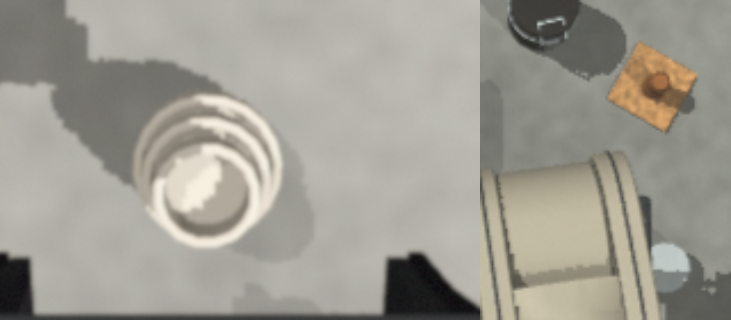

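The pestle stands in the middle of the mat. In the crop the small rim spans x 152–256 and y about 142–248, which makes its centre pixel (322,197.5).

Run:
```python
from h import *
ci=r.camera_info("wrist"); print(cast(ci,322,197.5,.084), cast(ci,324,182,.04))
```

```text
[0.47535334 0.02487997 0.084     ] [0.47384787 0.02637256 0.04      ]
```

Request:
arm_command(moves=[0, 0, 2, 0, 0, 0, 2, 0, 0, 0, 2, 0, 0, 0, 1.8, 0, 0, 0, 1.2, 0, 0, 0, 0.8, 0, 0, 0, 0.5, 0, 0, 0, 0.15, 0, 0, 0, 0, 0, 0, 0, 0, 0])

```text
time: 9.73
ee_pos: [0.4767, 0.0264, 0.0661]
eef_rot: [-0.001, 1.0, 0.0, 0.0]
ft_force: [-1.1, -0.0, 1.0]
width: 0.0874
grip_force: 0.0
```

Request:
arm_command(moves=[0, 0, 0, 0, 0, 0, 0, 0, 0, 0, 0, 0, 0, 0, 0, 0, 0, 0, 0, 0, 0, 0, 0, 0, 0, 0, 0, 0, 0, 0, 0, 0], fingers=0, squeeze=15)

```text
time: 10.4
ee_pos: [0.4762, 0.0264, 0.0655]
eef_rot: [-0.001, 1.0, -0.0, 0.0]
ft_force: [0.2, -1.3, 0.5]
width: 0.0412
grip_force: 0.6
```

Request:
arm_command(moves=[0, 0, 0, 0, 0, 0, 0, 0, 0, 0, 0, 0, 0, 0, -0.3, 0, 0, 0, -0.5, 0, 0, 0, -1, 0, 0, 0, -1.5, 0, 0, 0, -2, 0, 0, 0, -2, 0, 0, 0, -1.2, 0, 0, 0, 0, 0, 0, 0, 0, 0])

```text
time: 11.4
ee_pos: [0.4766, 0.0266, 0.1513]
eef_rot: [-0.001, 1.0, 0.0, 0.001]
ft_force: [-0.4, -0.3, -1.1]
width: 0.0399
grip_force: 15.0
```

Run:
```python
from h import *
s=r.read_state(); print(s["time"],s["ee_pos"],s["width"],s["grip_force"])
I=r.camera("wrist"); S=r.camera("side")
out=np.hstack([cv2.resize(I[60:300,200:460],(520,480)),cv2.resize(S[180:280,270:330],(280,480))]); cv2.imwrite("pics/w5.png",out[:,:,::-1])
```

```text
11.4 [0.47657468 0.02655842 0.15125195] 0.039876970501863174 14.999964429556329
```

View pics/w5.png

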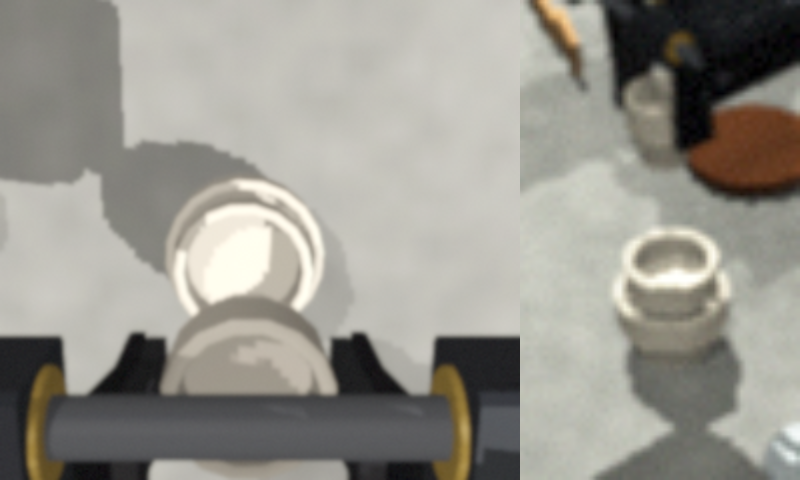

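The small bowl is held upright, and the medium bowl is still seated in the large one. Next is the small board.

Request:
arm_command(moves=[0, 1, 0, 0, -0.1, 2, 0, 0, -0.2, 2.7, 0, 0, -0.2, 3, 0, 0, -0.2, 3, 0, 0, -0.2, 3, 0, 0, -0.2, 3, 0, 0, -0.2, 3, 0, 0, -0.2, 2.5, 0, 0, 0, 2, 0, 0, 0, 1, 0, 0, 0, 0, 0, 0])

```text
time: 12.5
ee_pos: [0.4893, 0.2911, 0.1494]
eef_rot: [-0.003, 1.0, -0.0, -0.001]
ft_force: [-0.7, -1.3, -1.3]
width: 0.0398
grip_force: 15.0
```

Run:
```python
from h import *
s=r.read_state(); print(s["time"],s["ee_pos"],s["width"])
ci=r.camera_info("wrist"); I=r.camera("wrist"); cv2.imwrite("pics/w6.png",I[:,:,::-1])
for c in blobs(I,(0,80,20),(30,255,255),150):
    b=cv2.boundingRect(c); (u,v),_,_=cv2.fitEllipse(c); print(b,(u,v),cast(ci,u,v,.01).round(4)[:2], "left/right mid y",cast(ci,b[0]+b[2]/2,v,.01)[1].round(4),"top edge x",cast(ci,u,b[1],.01)[0].round(4))
```

```text
12.5 [0.48925446 0.29110527 0.14942678] 0.03984865498707718
(177, 315, 403, 22) (513.1964111328125, 326.1583557128906) [0.6329 0.4792] left/right mid y 0.3466 top edge x 0.6204
(311, 297, 67, 22) (349.597900390625, 306.01055908203125) [0.6113 0.3176] left/right mid y 0.3127 top edge x 0.6015
(416, 242, 20, 65) (425.1681213378906, 274.76849365234375) [0.5776 0.3882] left/right mid y 0.3889 top edge x 0.5445
(212, 242, 21, 65) (222.3357391357422, 274.7936096191406) [0.5786 0.1968] left/right mid y 0.1969 top edge x 0.5454
(284, 147, 75, 67) (321.2569885253906, 180.8111572265625) [0.4873 0.2898] left/right mid y 0.29 top edge x 0.4577
```

View pics/w6.png

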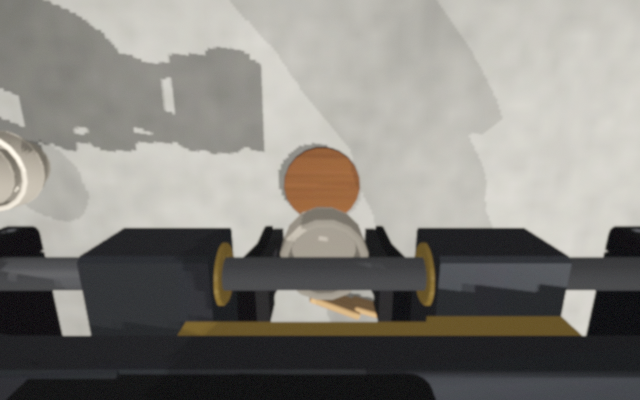

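Request:
arm_command(moves=[-0.2, -0.1, 1.5, 0, 0, 0, 2, 0, 0, 0, 2, 0, 0, 0, 2, 0, 0, 0, 1.5, 0, 0, 0, 1, 0, 0, 0, 0.8, 0, 0, 0, 0.5, 0, 0, 0, 0.3, 0, 0, 0, 0.1, 0, 0, 0, 0, 0, 0, 0, 0, 0])

```text
time: 13.55
ee_pos: [0.493, 0.2877, 0.0341]
eef_rot: [-0.001, 1.0, 0.0, 0.0]
ft_force: [0.0, -0.1, -0.8]
width: 0.0399
grip_force: 15.0
```

Request:
arm_command(moves=[0.1, 0.2, 0.1, 0, 0, 0, 0.1, 0, 0, 0, 0.05, 0, 0, 0, 0, 0, 0, 0, 0, 0])

```text
time: 13.97
ee_pos: [0.4918, 0.29, 0.0315]
eef_rot: [-0.001, 1.0, 0.0, 0.0]
ft_force: [-1.5, 0.7, 3.4]
width: 0.04
grip_force: 15.0
```

Request:
arm_command(moves=[0, 0, 0, 0, 0, 0, 0, 0, 0, 0, 0, 0, 0, 0, 0, 0, 0, 0, 0, 0, 0, 0, 0, 0, 0, 0, -1, 0, 0, 0, -2, 0, 0, 0, -3, 0, 0, 0, -3, 0, 0, 0, -3, 0, 0, 0, 0, 0], fingers=100)

```text
time: 14.97
ee_pos: [0.4943, 0.2909, 0.1581]
eef_rot: [-0.001, 1.0, 0.003, 0.004]
ft_force: [-0.1, 0.8, 0.1]
width: 0.0869
grip_force: 0.0
```

Request:
arm_command(moves=[0, -1, 0, 0, 0.1, -2, 0, 0, 0.2, -2.7, 0, 0, 0.2, -3, 0, 0, 0.2, -3, 0, 0, 0.2, -3, 0, 0, 0.2, -3, 0, 0, 0.2, -3, 0, 0, 0.2, -2.7, 0, 0, 0.1, -2, 0, 0, 0.1, -0.9, 0, 0, 0, 0, 0, 0])

```text
time: 15.97
ee_pos: [0.4744, 0.0241, 0.1506]
eef_rot: [0.001, 1.0, -0.0, -0.001]
ft_force: [0.3, -0.3, -0.2]
width: 0.0872
grip_force: 0.0
```

Run:
```python
from h import *
s=r.read_state(); print(s["time"],s["ee_pos"])
ci=r.camera_info("wrist"); print(proj(ci,(.476,.026,.062)),proj(ci,(.476,.001,.062)))
I=r.camera("wrist"); T=r.camera("top")
out=np.hstack([cv2.resize(I[80:240,220:430],(630,480)),cv2.resize(T[220:280,213:253],(160,240))[:240].repeat(1,0) if 0 else cv2.resize(T[220:280,223:243],(160,480))]); cv2.imwrite("pics/w7.png",out[:,:,::-1])
```

```text
15.9667 [0.47443507 0.02409218 0.15055014]
[325.17597701 200.48197451] [291.40733441 200.55096472]
```

View pics/w7.png

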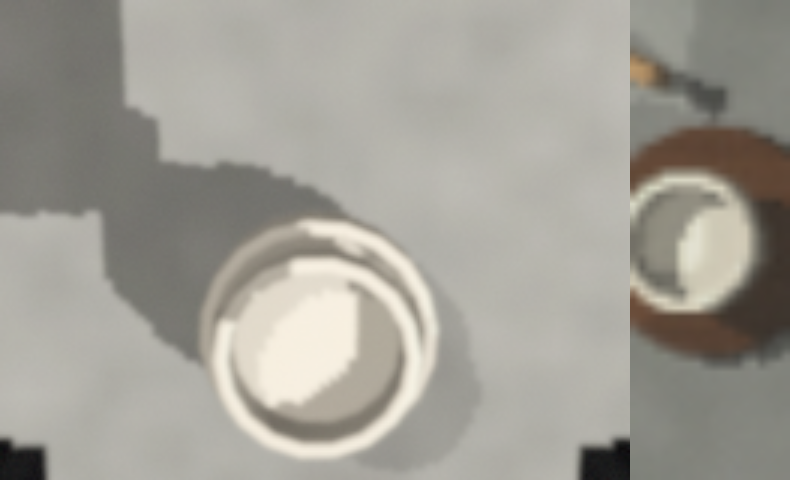

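The small bowl stands on its board. The medium rim's centre is at pixel (327,200), which is (0.4755, 0.027).

Request:
arm_command(moves=[-0.1, 0.2, 2, 0, 0, 0, 2, 0, 0, 0, 2, 0, 0, 0, 1.8, 0, 0, 0, 1.2, 0, 0, 0, 0.8, 0, 0, 0, 0.5, 0, 0, 0, 0.25, 0, 0, 0, 0.1, 0, 0, 0, 0, 0, 0, 0, 0, 0])

```text
time: 16.98
ee_pos: [0.4766, 0.0286, 0.0451]
eef_rot: [-0.001, 1.0, 0.0, 0.0]
ft_force: [0.4, -0.3, 0.2]
width: 0.0869
grip_force: 0.0
```

Request:
arm_command(moves=[0, 0, 0, 0, 0, 0, 0, 0, 0, 0, 0, 0, 0, 0, 0, 0, 0, 0, 0, 0, 0, 0, 0, 0, 0, 0, 0, 0, 0, 0, 0, 0, 0, 0, 0, 0, 0, 0, 0, 0], fingers=0)

```text
time: 17.82
ee_pos: [0.4762, 0.0283, 0.0446]
eef_rot: [-0.001, 1.0, -0.0, 0.0]
ft_force: [-0.1, -1.8, 2.5]
width: 0.0515
grip_force: 15.0
```

Request:
arm_command(moves=[0, 0, -0.3, 0, 0, 0, -0.5, 0, 0, 0, -1, 0, 0, 0, -1.5, 0, 0, 0, -2, 0, 0, 0, -2, 0, 0, 0, -2, 0, 0, 0, -1, 0, -1, 0.7, 0, 0, -2, 1.4, 0, 0, -2.5, 1.7, 0, 0, -2.5, 1.7, 0, 0])

```text
time: 18.82
ee_pos: [0.5569, 0.0844, 0.148]
eef_rot: [-0.001, 1.0, 0.0, 0.0]
ft_force: [0.4, 0.2, -0.1]
width: 0.0516
grip_force: 15.0
```

Request:
arm_command(moves=[-2.5, 1.7, 0, 0, -2.5, 1.7, 0, 0, -1.5, 1, 0, 0, -0.5, 0.4, 0, 0, 0, 0, 0, 0, 0, 0, 0, 0])

```text
time: 19.32
ee_pos: [0.6253, 0.1309, 0.1473]
eef_rot: [-0.001, 1.0, -0.0, -0.0]
ft_force: [0.4, -0.0, -0.7]
width: 0.0511
grip_force: 15.0
```

Run:
```python
from h import *
s=r.read_state(); print(s["time"],s["ee_pos"],s["width"])
ci=r.camera_info("wrist"); I=r.camera("wrist"); cv2.imwrite("pics/w8.png",I[:,:,::-1])
for c in blobs(I,(0,80,20),(30,255,255),150):
    b=cv2.boundingRect(c); (u,v),_,_=cv2.fitEllipse(c); print(b,(u,v),"left/right mid y",cast(ci,b[0]+b[2]/2,v,.01)[1].round(4),"top edge x",cast(ci,u,b[1],.01)[0].round(4))
```

```text
19.3167 [0.62532347 0.13093516 0.14732073] 0.05114953917521618
(205, 315, 406, 22) (521.486572265625, 326.2333679199219) left/right mid y 0.2143 top edge x 0.7559
(437, 242, 25, 65) (448.85107421875, 274.27642822265625) left/right mid y 0.2497 top edge x 0.6801
(186, 242, 27, 65) (199.07980346679688, 274.0128173828125) left/right mid y 0.0155 top edge x 0.6804
(494, 146, 146, 52) (559.1210327148438, 169.45933532714844) left/right mid y 0.3419 top edge x 0.5925
(0, 142, 100, 101) (47.00828170776367, 192.69541931152344) left/right mid y -0.109 top edge x 0.5896
(275, 133, 101, 80) (325.3066711425781, 173.07423400878906) left/right mid y 0.1333 top edge x 0.5818
(531, 76, 109, 77) (585.6282348632812, 107.32068634033203) left/right mid y 0.3479 top edge x 0.536
(482, 0, 82, 62) (515.6117553710938, 31.287765502929688) left/right mid y 0.2878 top edge x 0.4806
```

View pics/w8.png

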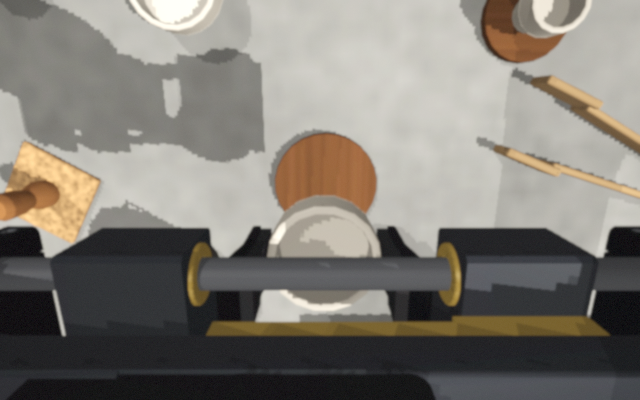

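The medium board is at (325,173), giving a centre of (0.627, 0.133). The bowl is held upright.

Request:
arm_command(moves=[-0.15, 0.2, 1.5, 0, 0, 0, 2, 0, 0, 0, 2, 0, 0, 0, 2, 0, 0, 0, 1.5, 0, 0, 0, 1, 0, 0, 0, 0.7, 0, 0, 0, 0.4, 0, 0, 0, 0.2, 0, 0, 0, 0.1, 0, 0, 0, 0, 0, 0, 0, 0, 0])

```text
time: 20.37
ee_pos: [0.6278, 0.1339, 0.0342]
eef_rot: [-0.001, 1.0, 0.0, 0.0]
ft_force: [0.3, -0.7, -1.3]
width: 0.0515
grip_force: 15.0
```

Request:
arm_command(moves=[0, 0, 0.1, 0, 0, 0, 0.05, 0, 0, 0, 0, 0, 0, 0, 0, 0])

```text
time: 20.7
ee_pos: [0.6278, 0.1339, 0.0326]
eef_rot: [-0.001, 1.0, 0.0, 0.0]
ft_force: [-1.1, -0.2, 3.9]
width: 0.0513
grip_force: 15.0
```

Contact. I'll release, rise, and return to the large bowl.

Request:
arm_command(moves=[0, 0, 0, 0, 0, 0, 0, 0, 0, 0, 0, 0, 0, 0, 0, 0, 0, 0, 0, 0, 0, 0, -1, 0, 0, 0, -2, 0, 0, 0, -3, 0, 0, 0, -3, 0, 0, 0, -2.5, 0, 0, 0, 0, 0, 0, 0, 0, 0], fingers=100)

```text
time: 21.7
ee_pos: [0.6284, 0.1339, 0.1493]
eef_rot: [-0.001, 1.0, 0.001, 0.002]
ft_force: [-0.6, -0.4, -0.4]
width: 0.0866
grip_force: 0.0
```

Request:
arm_command(moves=[1, -0.7, 0, 0, 2, -1.4, 0, 0, 2.5, -1.7, 0, 0, 2.5, -1.8, 0, 0, 2.5, -1.8, 0, 0, 2.2, -1.7, 0, 0, 1.5, -1, 0, 0, 1, -0.6, 0, 0, 0, 0, 0, 0, 0, 0, 0, 0])

```text
time: 22.53
ee_pos: [0.4754, 0.0265, 0.1467]
eef_rot: [-0.001, 1.0, 0.0, -0.0]
ft_force: [0.8, 0.5, 0.3]
width: 0.0872
grip_force: 0.0
```

Run:
```python
from h import *
s=r.read_state(); print(s["time"],s["ee_pos"])
ci=r.camera_info("wrist"); print(proj(ci,(.476,.027,.04)))
I=r.camera("wrist"); T=r.camera("top")
out=np.hstack([cv2.resize(I[80:240,220:430],(560,427)),cv2.resize(T[150:230,280:320],(213,427))]); cv2.imwrite("pics/w9.png",out[:,:,::-1])
```

```text
22.5333 [0.4753562  0.02653305 0.1467156 ]
[323.11136949 192.96892118]
```

View pics/w9.png

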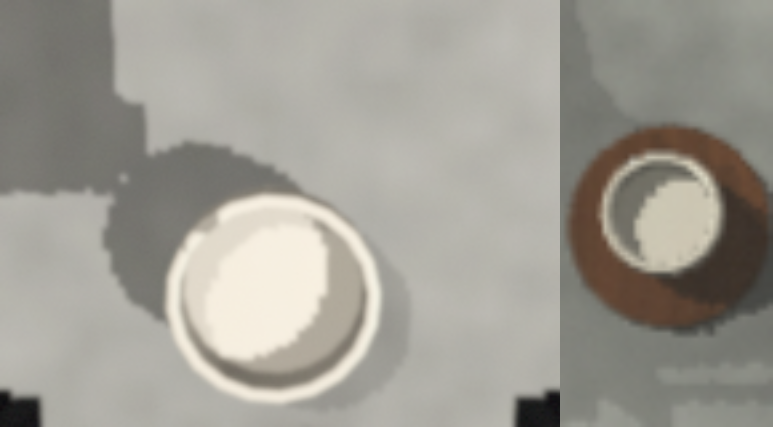

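The medium bowl stands centred on its board. The large rim's centre is at pixel (323,192), which matches (0.476, 0.027).

Request:
arm_command(moves=[0, 0, 2, 0, 0, 0, 2, 0, 0, 0, 2, 0, 0, 0, 2, 0, 0, 0, 1.8, 0, 0, 0, 1.2, 0, 0, 0, 0.8, 0, 0, 0, 0.5, 0, 0, 0, 0.2, 0, 0, 0, 0, 0, 0, 0, 0, 0])

```text
time: 23.55
ee_pos: [0.4762, 0.0266, 0.0225]
eef_rot: [-0.001, 1.0, 0.0, 0.0]
ft_force: [0.1, -0.4, 0.6]
width: 0.087
grip_force: 0.0
```

Request:
arm_command(moves=[0, 0, 0, 0, 0, 0, 0, 0, 0, 0, 0, 0, 0, 0, 0, 0, 0, 0, 0, 0, 0, 0, 0, 0, 0, 0, 0, 0, 0, 0, 0, 0, 0, 0, 0, 0], fingers=0)

```text
time: 24.3
ee_pos: [0.4758, 0.0264, 0.0222]
eef_rot: [-0.001, 1.0, 0.0, 0.0]
ft_force: [-1.5, -1.2, 5.8]
width: 0.0632
grip_force: 15.4
```

Request:
arm_command(moves=[0, 0, -0.3, 0, 0, 0, -0.5, 0, 0, 0, -1, 0, 0, 0, -1.5, 0, 0, 0, -2, 0, 0, 0, -2, 0, 0, 0, -2, 0, 0, 0, -1.7, 0, 0, -1, -1, 0, 0, -2, 0, 0, 0, -2.5, 0, 0, 0, -2.5, 0, 0])

```text
time: 25.3
ee_pos: [0.4756, -0.055, 0.1424]
eef_rot: [-0.002, 1.0, 0.0, 0.0]
ft_force: [1.3, -0.3, -2.0]
width: 0.0634
grip_force: 15.3
```

Request:
arm_command(moves=[0, -3, 0, 0, 0, -3, 0, 0, 0, -3, 0, 0, 0, -3, 0, 0, -0.3, -3, 0, 0, -0.3, -3, 0, 0, 0, -2.5, 0, 0, 0, -1.7, 0, 0, 0, -0.8, 0, 0, 0, 0, 0, 0, 0, 0, 0, 0])

```text
time: 26.22
ee_pos: [0.4821, -0.2832, 0.1418]
eef_rot: [-0.001, 1.0, 0.0, -0.0]
ft_force: [-0.6, 0.5, -1.5]
width: 0.063
grip_force: 15.3
```

Run:
```python
from h import *
s=r.read_state(); print(s["time"],s["ee_pos"],s["width"])
ci=r.camera_info("wrist"); I=r.camera("wrist"); cv2.imwrite("pics/w10.png",I[:,:,::-1])
for c in blobs(I,(0,80,20),(30,255,255),150):
    b=cv2.boundingRect(c); (u,v),_,_=cv2.fitEllipse(c); print(b,(u,v),"left/right mid y",cast(ci,b[0]+b[2]/2,v,.01)[1].round(4),"top edge x",cast(ci,b[0]+b[2]/2,b[1],.01)[0].round(4))
```

```text
26.2167 [ 0.48211271 -0.28316701  0.14184754] 0.06303993939163402
(221, 290, 419, 48) (404.3358459472656, 320.5952453613281) left/right mid y -0.18 top edge x 0.5827
(459, 242, 29, 65) (472.7230529785156, 274.2431335449219) left/right mid y -0.1442 top edge x 0.5347
(161, 242, 29, 65) (174.89877319335938, 274.03533935546875) left/right mid y -0.4183 top edge x 0.5349
(261, 118, 128, 95) (324.729248046875, 166.836181640625) left/right mid y -0.2811 top edge x 0.426
```

View pics/w10.png

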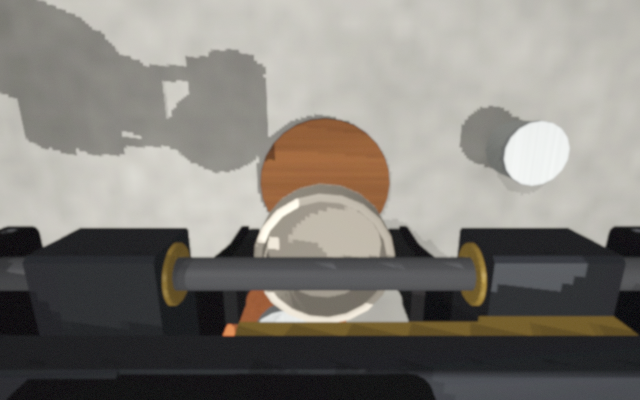

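The large board is at (325,167), giving a centre of (0.482, −0.281). The bowl is held upright above it.

Request:
arm_command(moves=[0, 0.15, 1.5, 0, 0, 0, 2, 0, 0, 0, 2, 0, 0, 0, 1.8, 0, 0, 0, 1.3, 0, 0, 0, 1, 0, 0, 0, 0.6, 0, 0, 0, 0.4, 0, 0, 0, 0.15, 0, 0, 0, 0.1, 0, 0, 0, 0, 0, 0, 0, 0, 0])

```text
time: 27.27
ee_pos: [0.4827, -0.2823, 0.034]
eef_rot: [-0.001, 1.0, -0.0, 0.0]
ft_force: [-0.7, 0.1, -1.9]
width: 0.0632
grip_force: 15.3
```

Request:
arm_command(moves=[0, 0, 0.1, 0, 0, 0, 0.05, 0, 0, 0, 0, 0, 0, 0, 0, 0])

```text
time: 27.6
ee_pos: [0.4826, -0.2821, 0.0323]
eef_rot: [-0.001, 1.0, -0.0, 0.0]
ft_force: [-0.3, 1.1, 2.2]
width: 0.0632
grip_force: 15.4
```

Request:
arm_command(moves=[0, 0, 0, 0, 0, 0, 0, 0, 0, 0, 0, 0, 0, 0, 0, 0, 0, 0, 0, 0, 0, 0, -1, 0, 0, 0, -2, 0, 0, 0, -3, 0, 0, 0, -3, 0, 0, 0, -3, 0, 0, 0, -3, 0, 0, 0, 0, 0], fingers=100)

```text
time: 28.6
ee_pos: [0.4845, -0.2839, 0.1884]
eef_rot: [-0.001, 1.0, -0.001, 0.004]
ft_force: [0.4, -1.2, 0.8]
width: 0.0871
grip_force: 0.0
```

Request:
arm_command(moves=[2, 3, 0, 0, 1, 3, 0, 0, 0, 3, 0, 0, 0, 3, 0, 0, 0, 3, 0, 0, 0, 3, 0, 0, 0, 2, 0, 0, 0, 0, 0, 0, 0, 0, 0, 0])

```text
time: 29.35
ee_pos: [0.452, -0.0815, 0.1825]
eef_rot: [-0.002, 1.0, 0.0, 0.0]
ft_force: [0.6, -1.2, 1.0]
width: 0.0871
grip_force: 0.0
```

Run:
```python
from h import *
T=r.camera("top"); cv2.imwrite("pics/t2.png",T[120:320,120:540][:,:,::-1].repeat(1,0)); print(r.read_state()["time"])
```

```text
29.4
```

View pics/t2.png

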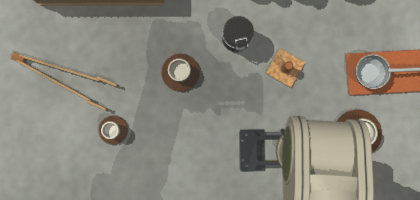

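All four pieces stand on their places, the large bowl partly hidden behind the arm at (372,125) in the crop. The jar and tongs look unmoved.

```bash
python3 -c "
from bench import r
print(r.close_job())"
```

```text
the job is handed in; nothing more can be done
None
```

The job is handed in at about 29 s: the pestle stands on the cork mat and each bowl on its own board, with the jar and tongs untouched; the hand-in returned no verdict, and the arm partly hid the large bowl in the last picture.

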